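# Set the cellar water filter to backwash

### The arm

A 6-joint arm with a two-finger parallel gripper is mounted at the origin on the work surface. World frame = base frame: x ahead of the robot, y to its left, z up, the work surface at z = 0. Lengths are in m, angles in rad, forces in N, time in s.
With the tool pointing down it reaches from about 0.375 to 0.925 m from the base axis. Payload 5.7 kg.
Tool frame: the origin (TCP) lies between the finger pads; the fingertips stand 25 mm ahead of it and the grasp point (between the pads) lies 6 mm ahead of it (ctrl.nose_length is the distance from the TCP to the fingertips, in m); z points along the fingers, x is the direction in which the jaws open and shut, and the axes are right-handed (so a half turn about z gives the same grasp; the last joint's range is limited). The gripper opens to 88 mm and grips with 3 to 60 N. Pads are 20 mm wide; open, the fingers measure 115 mm over their backs; the gripper's body (75 mm by 178 mm) begins 61 mm behind the grasp point.
Start: joints at [-1.396, 0.359, 1.51, -0, 1.272, -0.115], TCP at [0.171, -0.575, 0.248] pointing down, gripper open.
Joint ranges: [-2.97, 2.97], [-1.01, 2.36], [0.21, 2.38], [-0.96, 4.11], [0.2, 2.71], [-2.98, 2.98]. Speed limits (rad/s): [2.39, 2.39, 3.14, 3.14, 3.14, 3.14].

### API

Orientations are given as a unit quaternion [w, x, y, z].
In Python, from workcell import read_state, cams, ctrl gives the robot as it stands. The module is installed in compiled form; this text tells all that it offers.
- The arm moves only by the tool send_rows, never from a script. Its argument "rows" is a list of rows, each an object of numbers: "grip": the closure, from 0 (fully open) to 1 (shut); "dx", "dy", "dz": the shift along the tool's x, y, z in cm; "wx", "wy", "wz": the turn, a rotation vector about the tool's x, y, z in degrees. A call has 1 to 20 rows; each row is the pose to reach, as a shift and turn from the pose commanded when the call began, along the tool's axes at that moment; what a row does not reach only later rows make up. A row lasts 1/8 s, in which the tool goes at most 62.5 mm and 10.7 degrees, less where a joint would pass 70% of its speed; a pose out of reach is approached as far as the arm can. A call with a gripper value outside its range is refused whole. The fingers move at their own pace and stop on an object; the grip force is fixed at half the most. Time passes only in rows, so rows that repeat a pose let the fingers close. It gives the time, the measured TCP pose, the force and the opening at its end, in the units of the state.
- read_state(): the state, without advancing time (a new reading comes with each control period).
- cams.snapshot(name): name is "scene" or "top"; returns (picture, depth): 400x640x3 uint8, red, green, blue; 400x640 float32, m along the optical axis (not along the pixel's ray), 0 where there is no reading.
- cams.get_calibration(name): a dict with "camera_matrix" (3x3 intrinsics, pixels), "camera_from_world" (4x4, takes a point from world to camera coordinates). Camera axes: x right, y down, z forward; pixel columns grow to the right and rows downward; lengths in m; the calibration is good to about 2 mm. A picture is of the moment at which its call begins. get_calibration takes no time and is no camera call.
- ctrl.finish_job(): hands the job in, once; it reports no verdict.
The state is a dict: "t": time; "q": joint angles; "qd": joint speeds; "joint_efforts": joint torques, N m; "position": TCP position; "tcp_rot": TCP orientation; "force": force on the tool from outside, world axes, zero at the start; "moment": the same for the moment, N m; "width": finger opening in m.
Only numpy, scipy, OpenCV 4.12 (cv2) and the standard library are available. Lean on these libraries where they do the work, as an engineer would, in place of code of your own. Each camera call takes 0.05 s, during which the arm holds its last target.

### The job

Put the water filter on backwash: switch the pump off at its toggle first, and only then turn the valve. Press the valve handle down, swing it the shorter way round until it points to the sight glass, then feel for the notch there and let the handle spring fully up so that it locks. Do not force the handle against the valve, and leave the jar, the bottle and the brush where they stand.

Things in the scene. Friction and masses are not known exactly. Their poses are not given: they have to be found in the camera images.
- filter: Blue filter vessel, 206 mm in diameter, standing on the floor in the gap of the bench, with a black six-position valve on top (cover 160 mm in diameter, top at 125 mm). Fixed. Origin: on the valve axis at bench height (z = 0); z up; x towards its pump pipe, which never carries the sight glass; the other two pipes stand at +y and -y.
- sight_glass: Waste pipe, 42 mm thick, upright, with the sight glass on top: a clear tube of 36 mm diameter with a black cap, 140 mm high in all. 165 mm from the valve axis at one of the two side ports (filter +y or -y; the gauge is at the other). Fixed. Origin: on the pipe's axis at bench height. Backwash is the valve position whose handle points here.
- pressure_gauge: Return pipe, 42 mm thick, upright, with a round gauge of 63 mm diameter on top, face up at 119 mm. 165 mm from the valve axis, opposite the sight glass. Fixed. Origin: on the pipe's axis at bench height.
- stem (a joint): Angle of the valve handle about the vertical valve axis, rad, growing anticlockwise seen from above; 0: the handle points along filter +x, pi/2: along filter +y. It turns without end either way and the value does not wrap. Starts between 2.3 and 4.0, in a notch or between two. Turning it takes 1.5 to 4 N at the grip.
- handle (a joint): How far the handle is rocked down, rad; 0.01 rad is 1 mm at the grip. 0: up, tongue fully in a notch, locked. About 0.09: tongue resting on the ring between notches. Above 0.13: tongue clear of the ring, free to turn. 0.17: a foot under the handle meets the cover. A spring pushes it up, with about 3 N at the grip when locked, 9 N at 0.17. Pressing over about 35 N is too much.
- handle_grip (a point): Middle of the top face of the handle's grip, 105 mm from the valve axis; 181 mm high when locked. The grip is a level black ribbed bar that points straight away from the axis: 24 mm wide, 22 mm high, from 60 to 135 mm from the axis. x: outward along the bar. Beside and under the grip nothing stands above 131 mm within 140 mm of the axis.
- valve_pin (a point): On the valve axis, 160 mm high: the pin on which the handle rocks. A 6 mm thick square-ended tongue under the handle's short tail, 45 mm from the axis on the far side from the grip, sits in the notches. A sideways push over about 20 N on the grip with the tongue in a notch is too much.
- notch_ring (a point): On the valve axis, 137 mm high: centre of the top of the metal ring (radius 38 to 52 mm) on the cover, with six notches, one every 60 degrees, 9 mm wide; one is meant for each side pipe. The ring was clamped on by hand: its notches stand up to 12 degrees either way of the true pipe directions, so the notch must be found by feel.
- pump_switch (a joint): Pump toggle, rad: about 0 leaning to the box's -x side (pump on), 1.0 over to its +x side (pump off). It stays where it is left; pushing it over takes 1 to 2 N at the ball, end stops are rigid.
- pump_switch_tip (a point): Centre of the black ball, 26 mm in diameter, at the end of the pump toggle; 55 mm from its pivot, which lies 77 mm above the bench. The ball travels 53 mm along the box's x.
- pump_box: Grey pump control box on the bench, 130 (x) by 100 by 55 mm, with a 70 by 50 by 25 mm toggle block on its lid. Fixed. Origin: centre of its underside; x: the way the toggle goes to off; two cable glands on its +x end.
- jam_jar: Preserve jar, 74 mm in diameter, 105 mm high; leave it. Origin: centre of its underside.
- oil_bottle: Green bottle, 66 mm in diameter, 200 mm high; leave it. Origin: centre of its underside.
- bench_brush: Flat brush with a wooden handle, 240 mm long, lying on the bench; leave it. Origin: under its middle, x along it, bristles towards +x.
Not all that is in view belongs to the job. There is more than one size of the pump_box; the job needs the middle-sized.

How it is judged:
By the outcome, as a careful person would: the job done as asked, in the order asked, and still so for the second after the job is handed in, with the robot touching nothing.
It also fails if it takes over 61 s, if anything falls off the work surface, if the arm or the gripper's body presses on something with over 40 N, if the wrist force passes 120 N, or if a joint passes its speed limit or range.

## Working session

There is one attempt and no reset: what is moved stays moved. The work goes in short steps, Python scripts to look and compute and a tool call to move; the robot and the scene stay as the last step left them, time stands still between calls to the robot, and variables do not carry over. Pictures are saved under pics/ and viewed, and the job is handed in when it is done.

Besides the shell and the picture viewer there is one more tool, called as a command line: name --argument value ..., lists and objects as JSON in quotes. send_rows: Moves the arm, as the interface text tells. Its arguments: {"type":"object","properties":{"rows":{"type":"array"}},"required":["rows"]}

```bash
mkdir -p pics
cat > h.py <<'E'
import numpy as np, cv2
from workcell import read_state, cams, ctrl
def snap(name, fn):
    p,d=cams.snapshot(name); np.savez(f'pics/{fn}.npz',p=p,d=d); cv2.imwrite(f'pics/{fn}.png',p[:,:,::-1]); return p,d
def load(fn):
    z=np.load(f'pics/{fn}.npz'); return z['p'],z['d']
def w(name,u,v,d):
    c=cams.get_calibration(name); K=c['camera_matrix'];T=c['camera_from_world']
    pc=np.linalg.inv(K)@np.array([u,v,1.])*d
    return (np.linalg.inv(T)@np.r_[pc,1])[:3]
def atz(name,u,v,z):
    c=cams.get_calibration(name); K=c['camera_matrix'];T=np.linalg.inv(c['camera_from_world'])
    r=T[:3,:3]@(np.linalg.inv(K)@np.array([u,v,1.])); o=T[:3,3]
    return o+r*(z-o[2])/r[2]
def crop(fn,out,x0,y0,x1,y1,s):
    p,_=load(fn); cv2.imwrite(f'pics/{out}.png',cv2.resize(p[y0:y1,x0:x1,::-1],None,fx=s,fy=s,interpolation=cv2.INTER_CUBIC))
E
python3 - <<'E'
from h import *
snap('scene','s0');snap('top','t0')
print(read_state())
for n in('scene','top'):print(cams.get_calibration(n))
E
```

```text
{'t': 0.1, 'q': array([-1.39608837e+00,  3.59420257e-01,  1.51128574e+00, -1.10581140e-05,
        1.27253504e+00, -1.15122085e-01]), 'qd': array([-1.37203353e-05, -1.34793062e-03, -5.35179621e-03, -2.61179900e-04,
        5.07926800e-04,  2.07619469e-03]), 'joint_efforts': array([-5.96262289e-04, -5.16357672e+01, -2.71407795e+01,  6.76583662e-02,
        2.77433574e-02, -2.35495378e-05]), 'position': array([ 0.17134952, -0.57441361,  0.24691585]), 'tcp_rot': array([-5.61327211e-04,  8.01807835e-01, -5.97581389e-01, -6.03517073e-04]), 'force': array([ 0.0959459 , -0.22539943, -0.15178389]), 'moment': array([-0.01165981, -0.00483542,  0.05032366]), 'width': 0.08785956891018215}
{'camera_matrix': array([[420.67471254,   0.        , 316.44370158],
       [  0.        , 420.67471254, 211.48684431],
       [  0.        ,   0.        ,   1.        ]]), 'camera_from_world': array([[-0.38136411,  0.92442298,  0.00189024,  0.15067109],
       [ 0.71058033,  0.29445155, -0.63904138, -0.27831624],
       [-0.59130112, -0.24236428, -0.76917004,  1.71572857],
       [ 0.        ,  0.        ,  0.        ,  1.        ]])}
{'camera_matrix': array([[394.50617594,   0.        , 324.73802867],
       [  0.        , 394.50617594, 198.15997199],
       [  0.        ,   0.        ,   1.        ]]), 'camera_from_world': array([[-0.02625757, -0.99964816, -0.00375547,  0.0220615 ],
       [-0.98047808,  0.02648599, -0.19483641,  0.49936022],
       [ 0.19486733, -0.00143377, -0.98082856,  1.41580566],
       [ 0.        ,  0.        ,  0.        ,  1.        ]])}
```

View pics/s0.png

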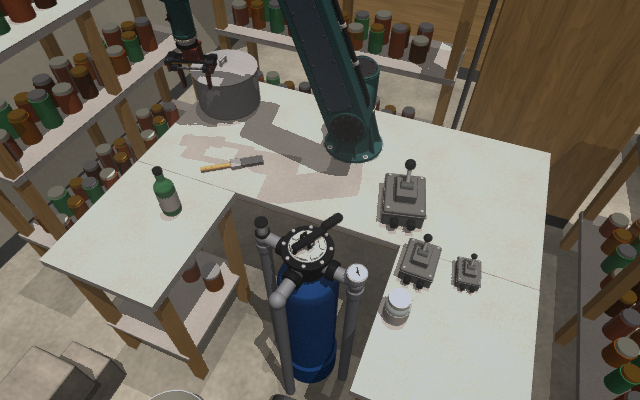

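View pics/t0.png

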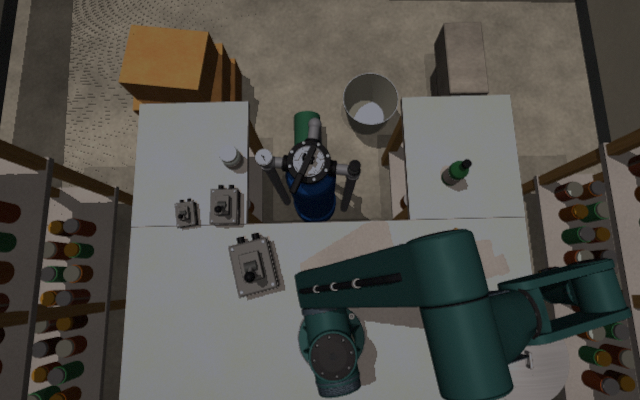

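Run:
```python
from h import *
crop('t0','t0a',160,110,380,230,3.6)
crop('s0','s0a',230,190,500,340,2.9)
```

```text
(no output)
```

View pics/t0a.png

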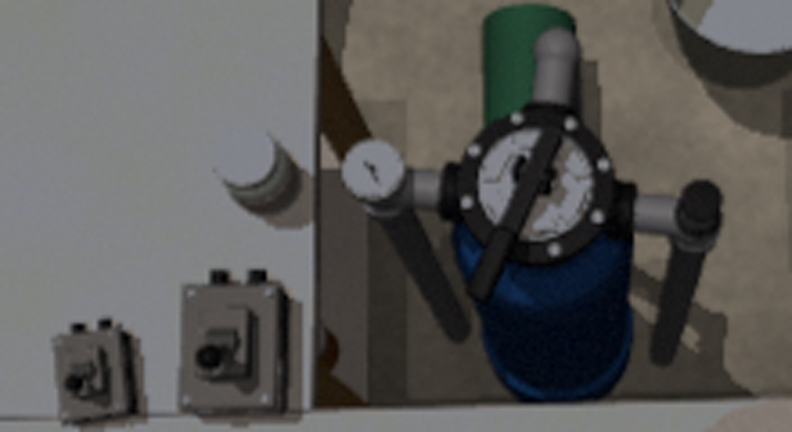

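View pics/s0a.png

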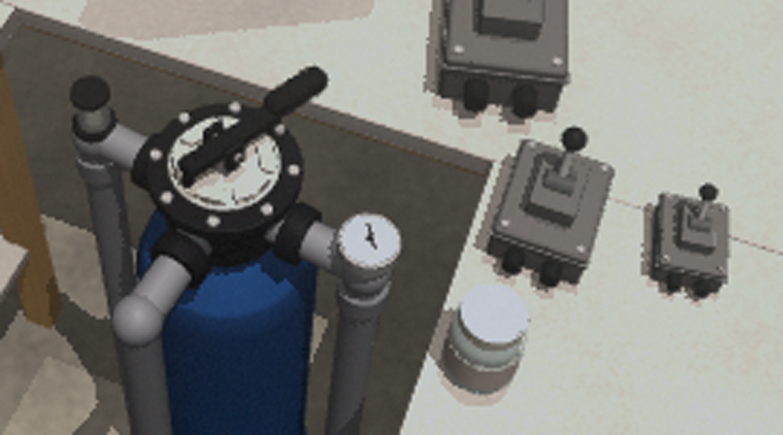

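Run:
```python
from h import *
p,d=load('t0'); ps,ds=load('s0')
def T(cu,cv): return 160+cu/3.6,110+cv/3.6
def S(cu,cv): return 230+cu/2.9,190+cv/2.9
def show(l,n,u,v,z):
    D=(d if n=='top' else ds)[int(round(v)),int(round(u))]
    print(l,n,(round(u,1),round(v,1)),'depth',w(n,u,v,D).round(3),'atz',atz(n,u,v,z).round(4))
show('gauge','top',*T(375,168),.119); show('gauge','scene',*S(369,241),.119)
show('glasscap','top',*T(704,196),.14); show('glasscap','scene',*S(90,90),.14)
show('gripend','top',*T(481,290),.181); show('gripend','scene',*S(318,75),.178)
show('gripin','top',*T(513,222),.181)
show('ring c','top',*T(536,187),.13); show('ring c','scene',*S(225,160),.13)
show('cov L','top',*T(456,187),.125);show('cov R','top',*T(617,187),.125)
show('ball','top',*T(210,358),.107); show('ball','scene',*S(573,138),.107)
for c in [(183,287),(287,290),(282,410),(180,410)]: show('boxc','top',*T(*c),.055)
for c in [(519,140),(612,168),(582,265),(488,240)]: show('boxc','scene',*S(*c),.055)
show('jar','top',*T(248,160),.105)
```

```text
gauge top (264.2, 156.7) depth [0.645 0.223 0.119] atz [0.6445 0.2235 0.119 ]
gauge scene (357.2, 273.1) depth [0.649 0.229 0.119] atz [0.6483 0.2286 0.119 ]
glasscap top (355.6, 164.4) depth [ 0.599 -0.103  0.143] atz [ 0.6003 -0.1033  0.14  ]
glasscap scene (261.0, 221.0) depth [ 0.599 -0.098  0.14 ] atz [ 0.5991 -0.0982  0.14  ]
gripend top (293.6, 190.6) depth [0.506 0.115 0.167] atz [0.5027 0.1136 0.181 ]
gripend scene (339.7, 215.9) depth [0.514 0.123 0.173] atz [0.5183 0.1246 0.178 ]
gripin top (302.5, 171.7) depth [0.575 0.084 0.157] atz [0.5679 0.0825 0.181 ]
ring c top (308.9, 161.9) depth [0.607 0.061 0.164] atz [0.617 0.062 0.13 ]
ring c scene (307.6, 245.2) depth [0.641 0.074 0.162] atz [0.6207 0.0647 0.13  ]
cov L top (286.7, 161.9) depth [0.621 0.142 0.124] atz [0.6207 0.1418 0.125 ]
cov R top (331.4, 161.9) depth [ 0.627 -0.019  0.088] atz [ 0.6163 -0.0184  0.125 ]
ball top (218.3, 209.4) depth [0.453 0.379 0.136] atz [0.4577 0.3872 0.107 ]
ball scene (427.6, 237.6) depth [0.461 0.384 0.133] atz [0.4404 0.3843 0.107 ]
boxc top (210.8, 189.7) depth [0.542 0.432 0.054] atz [0.542  0.4313 0.055 ]
boxc top (239.7, 190.6) depth [0.547 0.335 0.006] atz [0.5359 0.3238 0.055 ]
boxc top (238.3, 223.9) depth [0.417 0.336 0.013] atz [0.4113 0.3269 0.055 ]
boxc top (210.0, 223.9) depth [0.415 0.433 0.046] atz [0.4141 0.4305 0.055 ]
boxc scene (409.0, 238.3) depth [ 0.38   0.33  -0.001] atz [0.4242 0.3313 0.055 ]
boxc scene (441.0, 247.9) depth [0.414 0.434 0.045] atz [0.4222 0.4336 0.055 ]
boxc scene (430.7, 281.4) depth [0.546 0.431 0.045] atz [0.5533 0.4301 0.055 ]
boxc scene (398.3, 272.8) depth [ 0.524  0.332 -0.002] atz [0.5613 0.3337 0.055 ]
jar top (228.9, 154.4) depth [0.66  0.354 0.106] atz [0.6609 0.3546 0.105 ]
```

```bash
cat >> h.py <<'E'
def cloud(name,d):
    c=cams.get_calibration(name); K=c['camera_matrix'];T=np.linalg.inv(c['camera_from_world'])
    v,u=np.mgrid[0:d.shape[0],0:d.shape[1]]
    P=np.stack([(u-K[0,2])/K[0,0]*d,(v-K[1,2])/K[1,1]*d,d],-1)@T[:3,:3].T+T[:3,3]
    return P,d>0
def handle(name,d,C=np.array([.6235,.063]),zlo=.145):
    P,m=cloud(name,d); r=np.linalg.norm(P[...,:2]-C,axis=-1)
    m&=(P[...,2]>zlo)&(P[...,2]<.2)&(r<.145)&(r>.06)
    Q=P[m]; a=np.arctan2(*(Q[:,:2]-C).mean(0)[::-1])
    print(name,len(Q),'world ang',np.degrees(a).round(1),'rmax',r[m].max().round(3) if len(Q) else 0)
    R=np.linalg.norm(Q[:,:2]-C,axis=1)
    for lo,hi in((.06,.085),(.085,.11),(.11,.14)):
        k=(R>lo)&(R<hi)
        if k.sum(): print(lo,k.sum(),'zmed/max',np.median(Q[k,2]).round(4),Q[k,2].max().round(4),'mean xy',Q[k,:2].mean(0).round(4))
def psi_of(q): return 2*np.arctan2(q[2],q[1])
def row(x,y,z,psi_deg):
    s=read_state(); p=s['position']; ps=psi_of(s['tcp_rot'])
    D=np.array([x,y,z])-p; c,sn=np.cos(ps),np.sin(ps)
    dpsi=(psi_deg-np.degrees(ps)+180)%360-180
    print('cm',np.round(100*np.array([D@[c,sn,0],D@[sn,-c,0],-D[2]]),2),'wz',round(-dpsi,1),'| psi',np.degrees(ps).round(1))
def st():
    s=read_state(); print('t',round(s['t'],2),'p',s['position'].round(4),'psi',np.degrees(psi_of(s['tcp_rot'])).round(2),'F',s['force'].round(1),'w',s['width'].round(4),'q',s['q'].round(2))
E
python3 - <<'E'
from h import *
for n,f in(('top','t0'),('scene','s0')):
    p,d=load(f); handle(n,d)
    P,m=cloud(n,d)
    k=m&(abs(P[...,0]-.48)<.06)&(abs(P[...,1]-.383)<.04)&(P[...,2]>.112)
    print('ball',k.sum(),P[k].mean(0),P[k].min(0),P[k].max(0))
    k=m&(P[...,2]>.112)&(P[...,2]<.3)&(P[...,0]>.45)&(abs(P[...,1]+.36)<.12)
    print('bottle',P[k].mean(0),P[k].max(0)) if k.any() else 0
    k=m&(P[...,2]>.09)&(P[...,2]<.3)&(P[...,0]>.15)&(P[...,0]<.4)&(abs(P[...,1]-.28)<.12)
    print('big',P[k].mean(0),P[k].max(0)) if k.any() else 0
print(atz('top',218.3,209.4,.125),atz('scene',427.6,237.6,.125))
row(.5,-.3,.3,-80);row(.46,.1,.3,-85);row(.405,.383,.25,-90)
E
```

```text
top 170 world ang 154.7 rmax 0.138
0.06 51 zmed/max 0.1722 0.1781 mean xy [0.5565 0.0944]
0.085 55 zmed/max 0.1715 0.179 mean xy [0.5355 0.1048]
0.11 64 zmed/max 0.1685 0.1772 mean xy [0.5118 0.1158]
ball 45 [0.45417679 0.38276238 0.13484406] [0.44384181 0.37135313 0.12372667] [0.46662968 0.39533942 0.14547188]
bottle [ 0.57151344 -0.46108999  0.15232093] [ 0.60797341 -0.44035649  0.20930356]
big [0.25449571 0.26705082 0.12565955] [0.30784362 0.31458396 0.19680378]
scene 224 world ang 151.8 rmax 0.135
0.06 87 zmed/max 0.1719 0.1784 mean xy [0.5613 0.0974]
0.085 75 zmed/max 0.1719 0.1786 mean xy [0.5377 0.1087]
0.11 62 zmed/max 0.1696 0.1749 mean xy [0.5161 0.1195]
ball 67 [0.46191672 0.38372875 0.13247206] [0.44950253 0.37158685 0.11384946] [0.47070175 0.39633512 0.14267436]
bottle [ 0.58786685 -0.4605509   0.15138107] [ 0.61296544 -0.43752506  0.20676436]
big [0.26317252 0.26964303 0.12491643] [0.31439029 0.31360421 0.19569383]
[0.45465728 0.38245103 0.125     ] [0.45487879 0.38387229 0.125     ]
cm [-16.9  -39.34  -5.31] wz 6.6 | psi -73.4
cm [-56.38 -46.94  -5.31] wz 11.6 | psi -73.4
cm [-85.07 -49.75  -0.31] wz 16.6 | psi -73.4
```

send_rows --rows '[{"grip": 1,"dx": -16.9,"dy": -39.3,"dz": -5.3,"wz": 7},{"grip": 1,"dx": -16.9,"dy": -39.3,"dz": -5.3,"wz": 7},{"grip": 1,"dx": -16.9,"dy": -39.3,"dz": -5.3,"wz": 7},{"grip": 1,"dx": -16.9,"dy": -39.3,"dz": -5.3,"wz": 7},{"grip": 1,"dx": -16.9,"dy": -39.3,"dz": -5.3,"wz": 7},{"grip": 1,"dx": -16.9,"dy": -39.3,"dz": -5.3,"wz": 7},{"grip": 1,"dx": -16.9,"dy": -39.3,"dz": -5.3,"wz": 7},{"grip": 1,"dx": -56.4,"dy": -46.9,"dz": -5.3,"wz": 11.6},{"grip": 1,"dx": -56.4,"dy": -46.9,"dz": -5.3,"wz": 11.6},{"grip": 1,"dx": -56.4,"dy": -46.9,"dz": -5.3,"wz": 11.6},{"grip": 1,"dx": -56.4,"dy": -46.9,"dz": -5.3,"wz": 11.6},{"grip": 1,"dx": -56.4,"dy": -46.9,"dz": -5.3,"wz": 11.6},{"grip": 1,"dx": -56.4,"dy": -46.9,"dz": -5.3,"wz": 11.6},{"grip": 1,"dx": -56.4,"dy": -46.9,"dz": -5.3,"wz": 11.6},{"grip": 1,"dx": -85.1,"dy": -49.8,"dz": -5.3,"wz": 16.6},{"grip": 1,"dx": -85.1,"dy": -49.8,"dz": -5.3,"wz": 16.6},{"grip": 1,"dx": -85.1,"dy": -49.8,"dz": -5.3,"wz": 16.6},{"grip": 1,"dx": -85.1,"dy": -49.8,"dz": -0.3,"wz": 16.6},{"grip": 1,"dx": -85.1,"dy": -49.8,"dz": -0.3,"wz": 16.6},{"grip": 1,"dx": -85.1,"dy": -49.8,"dz": -0.3,"wz": 16.6}]'

```text
invalid input
```

Run:
```python
from h import *
st(); row(.405,.383,.14,-90); row(.483,.383,.14,-90)
```

```text
Traceback (most recent call last):
  File "h.py", line 38, in st
    s=read_state(); print('t',round(s['t'],2),'p',s['position'].round(4),'psi',np.degrees(psi_of(s['tcp_rot'])).round(2),'F',s['force'].round(1),'w',s['width'].round(4),'q',s['q'].round(2))
                                                                                                                                                     ^^^^^^^^^^^^^^^^
AttributeError: 'float' object has no attribute 'round'
```

send_rows --rows '[{"grip": 1,"dx": -16.9,"dy": -39.3,"dz": -5.3,"wx": 0,"wy": 0,"wz": 7},{"grip": 1,"dx": -16.9,"dy": -39.3,"dz": -5.3,"wx": 0,"wy": 0,"wz": 7},{"grip": 1,"dx": -16.9,"dy": -39.3,"dz": -5.3,"wx": 0,"wy": 0,"wz": 7},{"grip": 1,"dx": -16.9,"dy": -39.3,"dz": -5.3,"wx": 0,"wy": 0,"wz": 7},{"grip": 1,"dx": -16.9,"dy": -39.3,"dz": -5.3,"wx": 0,"wy": 0,"wz": 7},{"grip": 1,"dx": -16.9,"dy": -39.3,"dz": -5.3,"wx": 0,"wy": 0,"wz": 7},{"grip": 1,"dx": -16.9,"dy": -39.3,"dz": -5.3,"wx": 0,"wy": 0,"wz": 7},{"grip": 1,"dx": -56.4,"dy": -46.9,"dz": -5.3,"wx": 0,"wy": 0,"wz": 11.6},{"grip": 1,"dx": -56.4,"dy": -46.9,"dz": -5.3,"wx": 0,"wy": 0,"wz": 11.6},{"grip": 1,"dx": -56.4,"dy": -46.9,"dz": -5.3,"wx": 0,"wy": 0,"wz": 11.6},{"grip": 1,"dx": -56.4,"dy": -46.9,"dz": -5.3,"wx": 0,"wy": 0,"wz": 11.6},{"grip": 1,"dx": -56.4,"dy": -46.9,"dz": -5.3,"wx": 0,"wy": 0,"wz": 11.6},{"grip": 1,"dx": -56.4,"dy": -46.9,"dz": -5.3,"wx": 0,"wy": 0,"wz": 11.6},{"grip": 1,"dx": -56.4,"dy": -46.9,"dz": -5.3,"wx": 0,"wy": 0,"wz": 11.6}]'

```text
t: 1.85
position: [0.4585, 0.1024, 0.3005]
tcp_rot: [-0.0, 0.738, -0.675, -0.001]
force: [-0.8, -0.2, -0.1]
width: 0.0004
```

```bash
sed -i "s/s\['width'\].round(4)/round(float(s['width']),4)/" h.py
python3 - <<'E'
from h import *
st(); row(.405,.383,.3,-90);row(.405,.383,.14,-90); row(.483,.383,.14,-90)
E
```

```text
t 1.85 p [0.4585 0.1024 0.3005] psi -84.84 F [-0.8 -0.2 -0.1] w 0.0004 q [0.07 0.12 1.7  0.   1.32 1.55]
cm [-28.43   2.8    0.05] wz 5.2 | psi -84.8
cm [-28.43   2.8   16.05] wz 5.2 | psi -84.8
cm [-27.73  -4.96  16.05] wz 5.2 | psi -84.8
```

send_rows --rows '[{"grip": 1,"dx": -28.4,"dy": 2.8,"dz": 0,"wx": 0,"wy": 0,"wz": 5.2},{"grip": 1,"dx": -28.4,"dy": 2.8,"dz": 0,"wx": 0,"wy": 0,"wz": 5.2},{"grip": 1,"dx": -28.4,"dy": 2.8,"dz": 0,"wx": 0,"wy": 0,"wz": 5.2},{"grip": 1,"dx": -28.4,"dy": 2.8,"dz": 0,"wx": 0,"wy": 0,"wz": 5.2},{"grip": 1,"dx": -28.4,"dy": 2.8,"dz": 0,"wx": 0,"wy": 0,"wz": 5.2},{"grip": 1,"dx": -28.4,"dy": 2.8,"dz": 6,"wx": 0,"wy": 0,"wz": 5.2},{"grip": 1,"dx": -28.4,"dy": 2.8,"dz": 12,"wx": 0,"wy": 0,"wz": 5.2},{"grip": 1,"dx": -28.4,"dy": 2.8,"dz": 16.3,"wx": 0,"wy": 0,"wz": 5.2},{"grip": 1,"dx": -28.4,"dy": 2.8,"dz": 16.3,"wx": 0,"wy": 0,"wz": 5.2}]'

```text
t: 2.98
position: [0.4044, 0.3782, 0.1345]
tcp_rot: [-0.004, -0.706, 0.708, 0.001]
force: [0.5, 0.1, -0.4]
width: 0.0003
```

Run:
```python
from h import *
st(); row(.478,.383,.138,-90); snap('scene','s1'); crop('s1','s1a',330,180,500,300,4)
```

```text
t 2.98 p [0.4044 0.3782 0.1345] psi 269.81 F [ 0.5  0.1 -0.4] w 0.0003 q [0.63 0.43 1.73 0.   1.   2.2 ]
cm [-0.51 -7.35 -0.35] wz -0.2 | psi 269.8
```

View pics/s1a.png

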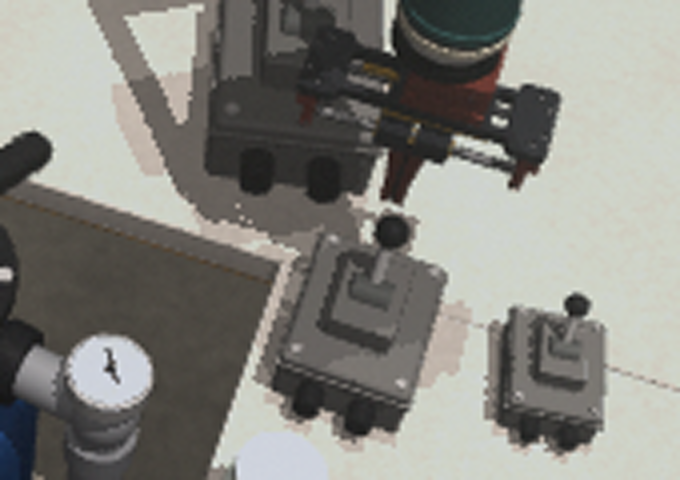

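send_rows --rows '[{"grip": 1,"dx": -0.4,"dy": -1,"dz": -0.1,"wx": 0,"wy": 0,"wz": 0},{"grip": 1,"dx": -0.4,"dy": -2.2,"dz": -0.1,"wx": 0,"wy": 0,"wz": 0},{"grip": 1,"dx": -0.4,"dy": -3.3,"dz": -0.1,"wx": 0,"wy": 0,"wz": 0},{"grip": 1,"dx": -0.4,"dy": -4.4,"dz": -0.1,"wx": 0,"wy": 0,"wz": 0},{"grip": 1,"dx": -0.4,"dy": -5.4,"dz": -0.1,"wx": 0,"wy": 0,"wz": 0},{"grip": 1,"dx": -0.4,"dy": -6.2,"dz": -0.1,"wx": 0,"wy": 0,"wz": 0},{"grip": 1,"dx": -0.4,"dy": -6.9,"dz": -0.1,"wx": 0,"wy": 0,"wz": 0},{"grip": 1,"dx": -0.4,"dy": -7.4,"dz": -0.1,"wx": 0,"wy": 0,"wz": 0}]'

```text
t: 4.03
position: [0.4811, 0.3835, 0.1383]
tcp_rot: [-0.0, -0.706, 0.708, 0.0]
force: [-1.7, -0.5, -1.3]
width: 0.0002
```

Run:
```python
from h import *
st()
```

```text
t 4.03 p [0.4811 0.3835 0.1383] psi 269.8 F [-1.7 -0.5 -1.3] w 0.0002 q [0.56 0.49 1.59 0.   1.06 2.13]
```

send_rows --rows '[{"grip": 1,"dx": 0,"dy": -0.2,"dz": 0,"wx": 0,"wy": 0,"wz": 0},{"grip": 1,"dx": 0,"dy": -0.4,"dz": 0,"wx": 0,"wy": 0,"wz": 0},{"grip": 1,"dx": 0,"dy": -0.4,"dz": 0,"wx": 0,"wy": 0,"wz": 0}]'

```text
t: 4.4
position: [0.4833, 0.3836, 0.1383]
tcp_rot: [-0.001, -0.706, 0.708, 0.001]
force: [-4.9, 1.1, 0.0]
width: 0.0006
```

Run:
```python
from h import *
st();snap('scene','s2'); crop('s2','s2a',330,180,500,300,4)
```

```text
t 4.4 p [0.4833 0.3836 0.1383] psi 269.81 F [-4.9  1.1  0. ] w 0.0006 q [0.56 0.5  1.59 0.   1.06 2.13]
```

View pics/s2a.png

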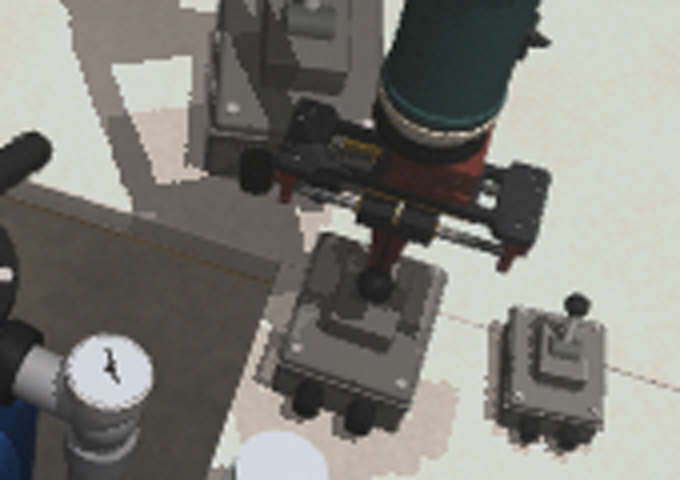

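send_rows --rows '[{"grip": 1,"dx": 0,"dy": -0.2,"dz": 0,"wx": 0,"wy": 0,"wz": 0},{"grip": 1,"dx": 0,"dy": -0.2,"dz": 0,"wx": 0,"wy": 0,"wz": 0}]'

```text
t: 4.7
position: [0.4836, 0.3835, 0.1382]
tcp_rot: [-0.003, -0.706, 0.708, 0.002]
force: [-9.7, 1.2, 2.3]
width: 0.0004
```

Run:
```python
from h import *
st();row(.44,.38,.138,-90); row(.44,.38,.28,-90)
C=np.array([.6235,.063]);a=np.radians(153.5);g=C+.1045*np.array([np.cos(a),np.sin(a)]);print(g);row(*g,.28,-116.5)
```

```text
t 4.7 p [0.4836 0.3835 0.1382] psi 269.81 F [-9.7  1.2  2.3] w 0.0004 q [0.56 0.5  1.58 0.   1.07 2.13]
cm [0.37 4.36 0.02] wz -0.2 | psi 269.8
cm [  0.37   4.36 -14.18] wz -0.2 | psi 269.8
[0.52997936 0.10962767]
cm [ 27.38  -4.73 -14.18] wz 26.3 | psi 269.8
```

send_rows --rows '[{"grip": 1,"dx": 0.2,"dy": 2.5,"dz": 0,"wx": 0,"wy": 0,"wz": 0},{"grip": 1,"dx": 0.2,"dy": 4.8,"dz": 0,"wx": 0,"wy": 0,"wz": 0},{"grip": 1,"dx": 0.2,"dy": 4.8,"dz": -6,"wx": 0,"wy": 0,"wz": 0},{"grip": 1,"dx": 0.2,"dy": 4.8,"dz": -12,"wx": 0,"wy": 0,"wz": 0},{"grip": 1,"dx": 0.2,"dy": 4.8,"dz": -14.2,"wx": 0,"wy": 0,"wz": 0},{"grip": 0,"dx": 27.4,"dy": -4.3,"dz": -14.2,"wx": 0,"wy": 0,"wz": 26.3},{"grip": 0,"dx": 27.4,"dy": -4.3,"dz": -14.2,"wx": 0,"wy": 0,"wz": 26.3},{"grip": 0,"dx": 27.4,"dy": -4.3,"dz": -14.2,"wx": 0,"wy": 0,"wz": 26.3},{"grip": 0,"dx": 27.4,"dy": -4.3,"dz": -14.2,"wx": 0,"wy": 0,"wz": 26.3},{"grip": 0,"dx": 27.4,"dy": -4.3,"dz": -14.2,"wx": 0,"wy": 0,"wz": 26.3},{"grip": 0,"dx": 27.4,"dy": -4.3,"dz": -14.2,"wx": 0,"wy": 0,"wz": 26.3},{"grip": 0,"dx": 27.4,"dy": -4.3,"dz": -14.2,"wx": 0,"wy": 0,"wz": 26.3}]'

```text
t: 6.2
position: [0.5291, 0.11, 0.2809]
tcp_rot: [0.0, -0.526, 0.85, 0.0]
force: [0.5, 0.1, 0.2]
width: 0.0671
```

Run:
```python
from h import *
st();row(.53,.1096,.28,-116.5);p,d=snap('scene','s3'); crop('s3','s3a',230,160,450,300,3.6)
P,m=cloud('scene',d)
k=m&(abs(P[...,0]-.48)<.06)&(abs(P[...,1]-.383)<.04)&(P[...,2]>.112)
print('ball',k.sum(),P[k].mean(0))
```

```text
t 6.2 p [0.5291 0.11   0.2809] psi 243.48 F [0.5 0.1 0.2] w 0.0671 q [0.08 0.24 1.59 0.   1.3  2.11]
cm [-0.   -0.1   0.09] wz -0.0 | psi 243.5
ball 63 [0.51235406 0.38276561 0.13294043]
```

View pics/s3a.png

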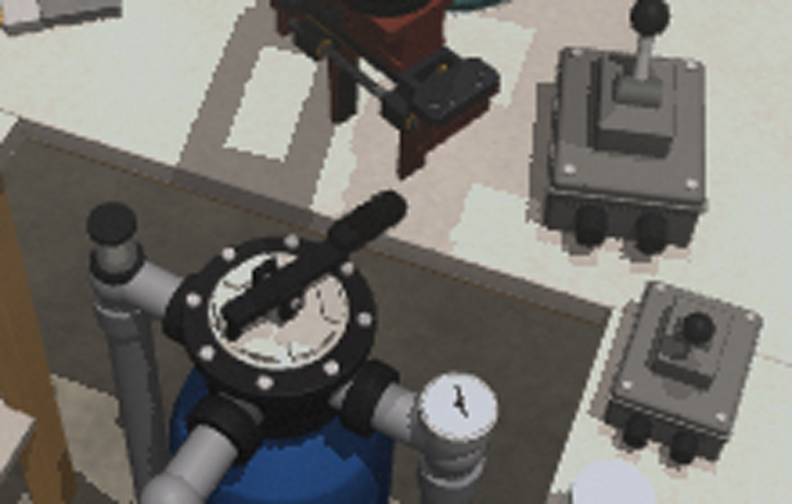

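send_rows --rows '[{"grip": 0,"dx": 0,"dy": -0.1,"dz": 4,"wx": 0,"wy": 0,"wz": 0},{"grip": 0,"dx": 0,"dy": -0.1,"dz": 8,"wx": 0,"wy": 0,"wz": 0},{"grip": 0,"dx": 0,"dy": -0.1,"dz": 10,"wx": 0,"wy": 0,"wz": 0},{"grip": 0,"dx": 0,"dy": -0.1,"dz": 11.2,"wx": 0,"wy": 0,"wz": 0},{"grip": 0,"dx": 0,"dy": -0.1,"dz": 11.2,"wx": 0,"wy": 0,"wz": 0}]'

```text
t: 6.88
position: [0.5296, 0.11, 0.1683]
tcp_rot: [-0.0, -0.527, 0.85, 0.0]
force: [-0.6, -0.1, 0.1]
width: 0.0878
```

Run:
```python
from h import *
st();p,d=snap('scene','s4'); crop('s4','s4a',250,160,430,280,4.2)
```

```text
t 6.88 p [0.5296 0.11   0.1683] psi 243.58 F [-0.6 -0.1  0.1] w 0.0878 q [0.08 0.36 1.73 0.   1.05 2.11]
```

View pics/s4a.png

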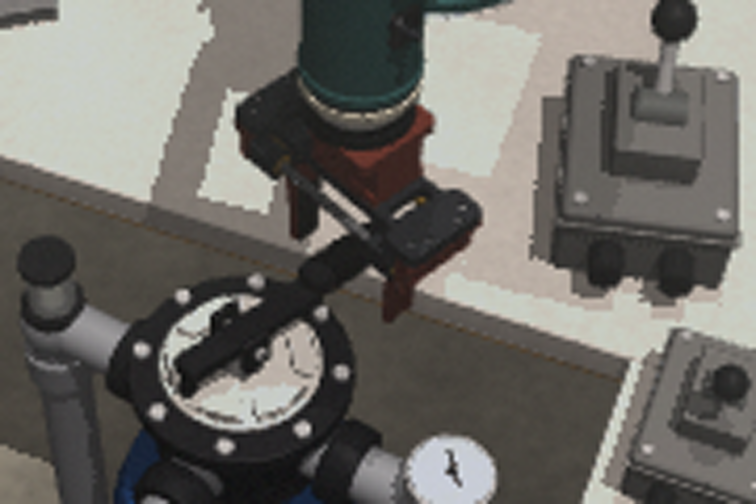

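Fingers straddle the bar. Close.

send_rows --rows '[{"grip": 0.5,"dx": 0,"dy": 0,"dz": 0,"wx": 0,"wy": 0,"wz": 0},{"grip": 0.66,"dx": 0,"dy": 0,"dz": 0,"wx": 0,"wy": 0,"wz": 0},{"grip": 0.66,"dx": 0,"dy": 0,"dz": 0,"wx": 0,"wy": 0,"wz": 0},{"grip": 0.66,"dx": 0,"dy": 0,"dz": 0,"wx": 0,"wy": 0,"wz": 0}]'

```text
t: 7.42
position: [0.5301, 0.1091, 0.1689]
tcp_rot: [0.0, -0.526, 0.85, -0.0]
force: [-0.3, 0.4, 0.1]
width: 0.0512
```

send_rows --rows '[{"grip": 0.8,"dx": 0,"dy": 0,"dz": 0,"wx": 0,"wy": 0,"wz": 0},{"grip": 0.8,"dx": 0,"dy": 0,"dz": 0,"wx": 0,"wy": 0,"wz": 0},{"grip": 0.8,"dx": 0,"dy": 0,"dz": 0,"wx": 0,"wy": 0,"wz": 0}]'

```text
t: 7.8
position: [0.5301, 0.1093, 0.1687]
tcp_rot: [0.0, -0.526, 0.85, 0.0]
force: [0.8, 1.5, -0.7]
width: 0.0239
```

send_rows --rows '[{"grip": 0.8,"dx": 0,"dy": 0,"dz": 0.2,"wx": 0,"wy": 0,"wz": 0},{"grip": 0.8,"dx": 0,"dy": 0,"dz": 0.4,"wx": 0,"wy": 0,"wz": 0},{"grip": 0.8,"dx": 0,"dy": 0,"dz": 0.5,"wx": 0,"wy": 0,"wz": 0},{"grip": 0.8,"dx": 0,"dy": 0,"dz": 0.5,"wx": 0,"wy": 0,"wz": 0}]'

```text
t: 8.3
position: [0.5305, 0.1099, 0.1648]
tcp_rot: [0.001, -0.526, 0.85, 0.0]
force: [-3.0, 3.0, 10.6]
width: 0.0242
```

Run:
```python
from h import *
st()
```

```text
t 8.3 p [0.5305 0.1099 0.1648] psi 243.53 F [-3.   3.  10.6] w 0.0242 q [0.08 0.37 1.73 0.   1.04 2.11]
```

send_rows --rows '[{"grip": 0.8,"dx": 0,"dy": 0,"dz": 0.1,"wx": 0,"wy": 0,"wz": 0},{"grip": 0.8,"dx": 0,"dy": 0,"dz": 0.2,"wx": 0,"wy": 0,"wz": 0},{"grip": 0.8,"dx": 0,"dy": 0,"dz": 0.2,"wx": 0,"wy": 0,"wz": 0}]'

```text
t: 8.68
position: [0.5306, 0.1099, 0.1629]
tcp_rot: [0.001, -0.526, 0.85, -0.0]
force: [-2.3, 2.6, 10.7]
width: 0.024
```

Run:
```python
from h import *
st()
p,d=snap('scene','s5');handle('scene',d);crop('s5','s5a',250,160,430,280,4.2)
```

```text
t 8.68 p [0.5306 0.1099 0.1629] psi 243.53 F [-2.3  2.6 10.7] w 0.024 q [0.08 0.37 1.74 0.   1.04 2.11]
scene 216 world ang 150.9 rmax 0.144
0.06 84 zmed/max 0.1692 0.1743 mean xy [0.562  0.0978]
0.085 119 zmed/max 0.1697 0.1997 mean xy [0.5418 0.1089]
0.11 11 zmed/max 0.1605 0.1913 mean xy [0.5337 0.1313]
```

View pics/s5a.png

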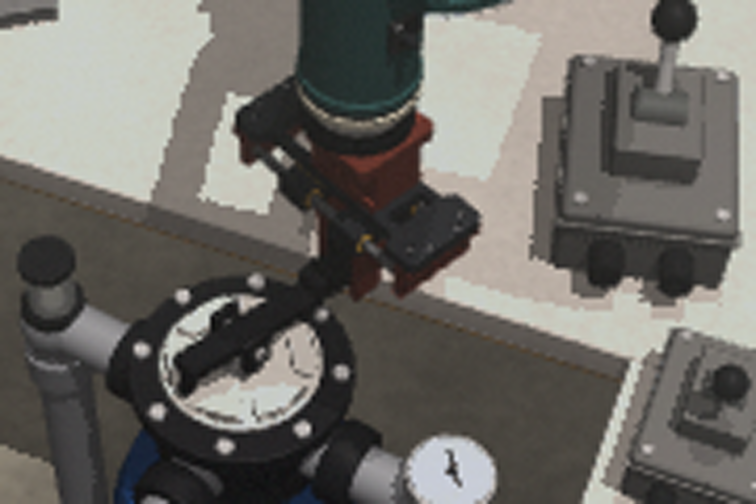

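send_rows --rows '[{"grip": 0.8,"dx": 0,"dy": 0,"dz": 0.1,"wx": 0,"wy": 0,"wz": 0},{"grip": 0.8,"dx": 0,"dy": 0,"dz": 0.1,"wx": 0,"wy": 0,"wz": 0}]'

```text
t: 8.98
position: [0.5306, 0.1099, 0.162]
tcp_rot: [0.001, -0.526, 0.85, -0.0]
force: [-4.0, 3.0, 11.0]
width: 0.0235
```

Run:
```python
from h import *
st()
# plan swing with radius r about C, start angle a0 from current TCP
s=read_state();C=np.array([.6235,.063]);v=s['position'][:2]-C
r=np.hypot(*v);a0=np.degrees(np.arctan2(v[1],v[0]));print('r',r,'a0',a0)
```

```text
t 8.97 p [0.5306 0.1099 0.162 ] psi 243.53 F [-4.  3. 11.] w 0.0235 q [0.08 0.37 1.74 0.   1.03 2.11]
r 0.10401143089982212 a0 153.22642841914106
```

send_rows --rows '[{"grip": 0.8,"dx": 0.54,"dy": -0.01,"dz": 0,"wx": 0,"wy": 0,"wz": -3},{"grip": 0.8,"dx": 1.09,"dy": -0.06,"dz": 0,"wx": 0,"wy": 0,"wz": -6},{"grip": 0.8,"dx": 1.81,"dy": -0.16,"dz": 0,"wx": 0,"wy": 0,"wz": -10},{"grip": 0.8,"dx": 2.69,"dy": -0.35,"dz": 0,"wx": 0,"wy": 0,"wz": -15}]'

```text
t: 9.48
position: [0.5221, 0.0844, 0.162]
tcp_rot: [0.002, -0.634, 0.773, -0.0]
force: [-0.8, 3.3, 9.3]
width: 0.0237
```

```bash
cat >> h.py <<'E'
def pol(C=np.array([.6235,.063])):
    s=read_state();v=s['position'][:2]-C;a=np.arctan2(v[1],v[0]);u=np.array([np.cos(a),np.sin(a)])
    f=s['force'];print('r',np.hypot(*v).round(4),'a',(np.degrees(a)%360).round(1),'psi-90',(np.degrees(psi_of(s['tcp_rot']))%360-90).round(1),'Frad',(f[:2]@u).round(1),'Ftan',(f[:2]@[-u[1],u[0]]).round(1),'M',s['moment'].round(2))
E
python3 - <<'E'
from h import *
st();pol()
E
```

```text
t 9.47 p [0.5221 0.0844 0.162 ] psi 258.68 F [-0.8  3.3  9.3] w 0.0237 q [0.03 0.35 1.76 0.   1.02 1.8 ]
r 0.1036 a 168.1 psi-90 168.7 Frad 1.4 Ftan -3.0 M [ 0.64 -0.02  0.27]
```

send_rows --rows '[{"grip": 0.8,"dx": 0.91,"dy": -0.04,"dz": 0,"wx": 0,"wy": 0,"wz": -5},{"grip": 0.8,"dx": 2.16,"dy": -0.23,"dz": 0,"wx": 0,"wy": 0,"wz": -12},{"grip": 0.8,"dx": 3.56,"dy": -0.63,"dz": 0,"wx": 0,"wy": 0,"wz": -20},{"grip": 0.8,"dx": 4.88,"dy": -1.22,"dz": 0,"wx": 0,"wy": 0,"wz": -28},{"grip": 0.8,"dx": 6.11,"dy": -1.99,"dz": 0,"wx": 0,"wy": 0,"wz": -36},{"grip": 0.8,"dx": 6.68,"dy": -2.43,"dz": 0,"wx": 0,"wy": 0,"wz": -40}]'

```text
t: 10.22
position: [0.5334, 0.0145, 0.162]
tcp_rot: [-0.002, 0.86, -0.51, 0.001]
force: [1.0, 9.5, 9.3]
width: 0.0236
```

Run:
```python
from h import *
st();pol()
```

```text
t 10.22 p [0.5334 0.0145 0.162 ] psi -61.33 F [1.  9.5 9.3] w 0.0236 q [-0.1   0.36  1.76  0.    1.02  0.96]
r 0.1023 a 208.3 psi-90 208.7 Frad -5.4 Ftan -7.8 M [ 1.59 -0.22  0.64]
```

```bash
cat >> h.py <<'E'
def arc(C,r,angs,z=None):
    s=read_state(); zz=s['position'][2] if z is None else z
    for a in angs:
        t=np.radians(a); print(a,end=' '); row(C[0]+r*np.cos(t),C[1]+r*np.sin(t),zz,a+90)
E
python3 - <<'E'
from h import *
arc((.6235,.0655),.1035,[210,215,221,228,235,240,245])
E
```

```text
210 cm [ 0.09 -0.   -0.  ] wz -1.3 | psi -61.3
215 cm [ 0.99 -0.07 -0.  ] wz -6.3 | psi -61.3
221 cm [ 2.06 -0.24 -0.  ] wz -12.3 | psi -61.3
228 cm [ 3.27 -0.59 -0.  ] wz -19.3 | psi -61.3
235 cm [ 4.44 -1.08 -0.  ] wz -26.3 | psi -61.3
240 cm [ 5.23 -1.51 -0.  ] wz -31.3 | psi -61.3
245 cm [ 5.98 -2.01 -0.  ] wz -36.3 | psi -61.3
```

send_rows --rows '[{"grip": 0.8,"dx": 0.1,"dy": -0.1,"dz": 0,"wx": 0,"wy": 0,"wz": -1.3},{"grip": 0.8,"dx": 1.0,"dy": -0.17,"dz": 0,"wx": 0,"wy": 0,"wz": -6.3},{"grip": 0.8,"dx": 2.06,"dy": -0.34,"dz": 0,"wx": 0,"wy": 0,"wz": -12.3},{"grip": 0.8,"dx": 3.27,"dy": -0.7,"dz": 0,"wx": 0,"wy": 0,"wz": -19.3}]'

```text
t: 10.72
position: [0.5545, -0.0115, 0.162]
tcp_rot: [-0.001, 0.934, -0.358, 0.001]
force: [-1.1, 6.1, 9.6]
width: 0.0237
```

Run:
```python
from h import *
st();pol();pol(np.array([.6235,.0655]))
arc((.6235,.0655),.1035,[228,232,236,240,243,246])
```

```text
t 10.72 p [ 0.5545 -0.0115  0.162 ] psi -41.98 F [-1.1  6.1  9.6] w 0.0237 q [-0.15  0.39  1.71  0.    1.04  0.59]
r 0.1015 a 227.2 psi-90 228.0 Frad -3.7 Ftan -5.0 M [1.15 0.03 0.23]
r 0.1034 a 228.1 psi-90 228.0 Frad -3.8 Ftan -4.9 M [1.15 0.03 0.23]
228 cm [-0.02  0.01 -0.  ] wz 0.0 | psi -42.0
232 cm [ 0.7  -0.01 -0.  ] wz -4.0 | psi -42.0
236 cm [ 1.42 -0.09 -0.  ] wz -8.0 | psi -42.0
240 cm [ 2.13 -0.21 -0.  ] wz -12.0 | psi -42.0
243 cm [ 2.66 -0.34 -0.  ] wz -15.0 | psi -42.0
246 cm [ 3.17 -0.49 -0.  ] wz -18.0 | psi -42.0
```

send_rows --rows '[{"grip": 0.8,"dx": 0.7,"dy": -0.06,"dz": 0,"wx": 0,"wy": 0,"wz": -4},{"grip": 0.8,"dx": 1.42,"dy": -0.14,"dz": 0,"wx": 0,"wy": 0,"wz": -8},{"grip": 0.8,"dx": 2.13,"dy": -0.26,"dz": 0,"wx": 0,"wy": 0,"wz": -12},{"grip": 0.8,"dx": 2.66,"dy": -0.4,"dz": 0,"wx": 0,"wy": 0,"wz": -15},{"grip": 0.8,"dx": 3.0,"dy": -0.5,"dz": 0,"wx": 0,"wy": 0,"wz": -17},{"grip": 0.8,"dx": 3.0,"dy": -0.5,"dz": 0,"wx": 0,"wy": 0,"wz": -17}]'

```text
t: 11.48
position: [0.5799, -0.028, 0.162]
tcp_rot: [-0.001, 0.976, -0.218, 0.001]
force: [-1.9, 3.6, 10.2]
width: 0.024
```

Run:
```python
from h import *
st();pol(np.array([.6235,.0655]))
p,d=snap('scene','s6');crop('s6','s6a',210,160,390,290,4.2)
```

```text
t 11.47 p [ 0.5799 -0.028   0.162 ] psi -25.15 F [-1.9  3.6 10.2] w 0.024 q [-0.17  0.42  1.65  0.    1.07  0.27]
r 0.1032 a 245.0 psi-90 244.8 Frad -2.5 Ftan -3.2 M [0.77 0.28 0.44]
```

View pics/s6a.png

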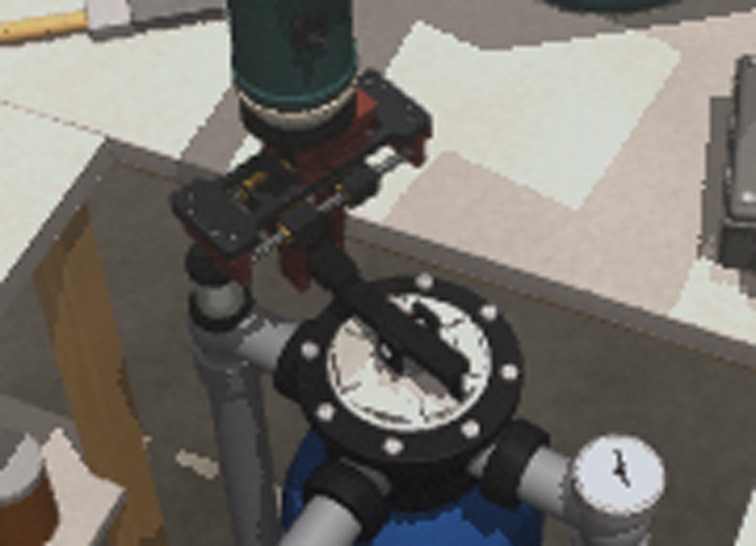

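send_rows --rows '[{"grip": 0.68,"dx": 0,"dy": 0,"dz": 0,"wx": 0,"wy": 0,"wz": 0},{"grip": 0.68,"dx": 0,"dy": 0,"dz": 0,"wx": 0,"wy": 0,"wz": 0},{"grip": 0.68,"dx": 0,"dy": 0,"dz": 0,"wx": 0,"wy": 0,"wz": 0}]'

```text
t: 11.9
position: [0.5788, -0.0287, 0.1603]
tcp_rot: [0.0, 0.976, -0.218, -0.0]
force: [-0.2, 0.3, 0.1]
width: 0.0283
```

Run:
```python
from h import *
st();C=np.array([.6235,.0655]);pol(C)
p,d=snap('scene','s7');handle('scene',d,C);p,d=snap('top','t7');handle('top',d,C)
arc(C,.1035,[248,249,251,253,255])
```

```text
t 11.9 p [ 0.5788 -0.0287  0.1603] psi -25.2 F [-0.2  0.3  0.1] w 0.0283 q [-0.17  0.42  1.65 -0.    1.07  0.27]
r 0.1043 a 244.6 psi-90 244.8 Frad -0.2 Ftan -0.3 M [-0.05 -0.02 -0.04]
scene 239 world ang -112.9 rmax 0.118
0.06 86 zmed/max 0.1722 0.181 mean xy [ 0.5973 -0.0006]
0.085 135 zmed/max 0.1728 0.1981 mean xy [ 0.5851 -0.0222]
0.11 18 zmed/max 0.1699 0.1982 mean xy [ 0.5821 -0.0389]
top 11 world ang -115.7 rmax 0.137
0.06 2 zmed/max 0.1573 0.1591 mean xy [0.5875 0.0156]
0.11 9 zmed/max 0.1662 0.1705 mean xy [ 0.5673 -0.0566]
248 cm [ 0.61 -0.09 -0.  ] wz -3.2 | psi -25.2
249 cm [ 0.79 -0.1  -0.  ] wz -4.2 | psi -25.2
251 cm [ 1.15 -0.14 -0.  ] wz -6.2 | psi -25.2
253 cm [ 1.51 -0.18 -0.  ] wz -8.2 | psi -25.2
255 cm [ 1.86 -0.24 -0.  ] wz -10.2 | psi -25.2
```

send_rows --rows '[{"grip": 0.68,"dx": 0.2,"dy": -0.02,"dz": 0,"wx": 0,"wy": 0,"wz": -1.2},{"grip": 0.68,"dx": 0.4,"dy": -0.05,"dz": 0,"wx": 0,"wy": 0,"wz": -2.2},{"grip": 0.68,"dx": 0.4,"dy": -0.05,"dz": 0,"wx": 0,"wy": 0,"wz": -2.2}]'

```text
t: 12.38
position: [0.5823, -0.0299, 0.1605]
tcp_rot: [0.0, 0.98, -0.199, -0.001]
force: [-2.6, -0.9, 0.5]
width: 0.0282
```

Run:
```python
from h import *
st();C=np.array([.6235,.0655]);pol(C)
arc(C,.1035,[248,249])
```

```text
t 12.38 p [ 0.5823 -0.0299  0.1605] psi -22.98 F [-2.6 -0.9  0.5] w 0.0282 q [-0.17  0.43  1.64 -0.    1.07  0.23]
r 0.1039 a 246.7 psi-90 247.0 Frad 1.8 Ftan -2.0 M [-0.05  0.33  0.01]
248 cm [ 0.24 -0.04 -0.  ] wz -1.0 | psi -23.0
249 cm [ 0.42 -0.05 -0.  ] wz -2.0 | psi -23.0
```

send_rows --rows '[{"grip": 0.68,"dx": 0.18,"dy": 0,"dz": 0,"wx": 0,"wy": 0,"wz": -1},{"grip": 0.68,"dx": 0.36,"dy": -0.01,"dz": 0,"wx": 0,"wy": 0,"wz": -2}]'

```text
t: 12.62
position: [0.5857, -0.0312, 0.1605]
tcp_rot: [0.0, 0.983, -0.182, -0.001]
force: [-4.3, -1.0, 1.0]
width: 0.028
```

send_rows --rows '[{"grip": 0.68,"dx": 0.18,"dy": 0,"dz": 0,"wx": 0,"wy": 0,"wz": -1},{"grip": 0.68,"dx": 0.36,"dy": -0.01,"dz": 0,"wx": 0,"wy": 0,"wz": -2}]'

```text
t: 12.88
position: [0.5895, -0.0326, 0.1606]
tcp_rot: [0.0, 0.986, -0.164, -0.0]
force: [-4.1, -1.8, 1.3]
width: 0.0281
```

Run:
```python
from h import *
st();C=np.array([.6235,.0655]);pol(C)
```

```text
t 12.88 p [ 0.5895 -0.0326  0.1606] psi -18.93 F [-4.1 -1.8  1.3] w 0.0281 q [-0.17  0.43  1.63 -0.    1.08  0.16]
r 0.1038 a 250.9 psi-90 251.1 Frad 3.0 Ftan -3.3 M [-0.19  0.54  0.04]
```

send_rows --rows '[{"grip": 0.68,"dx": 0.18,"dy": 0,"dz": 0,"wx": 0,"wy": 0,"wz": -1},{"grip": 0.68,"dx": 0.36,"dy": -0.01,"dz": 0,"wx": 0,"wy": 0,"wz": -2}]'

```text
t: 13.12
position: [0.5931, -0.0336, 0.1606]
tcp_rot: [0.0, 0.989, -0.147, -0.0]
force: [-3.2, 0.4, 0.9]
width: 0.0283
```

Run:
```python
from h import *
st();C=np.array([.6235,.0655]);pol(C)
```

```text
t 13.12 p [ 0.5931 -0.0336  0.1606] psi -16.93 F [-3.2  0.4  0.9] w 0.0283 q [-0.17  0.44  1.62 -0.    1.08  0.12]
r 0.1036 a 253.0 psi-90 253.1 Frad 0.5 Ftan -3.2 M [-0.22  0.4  -0.01]
```

send_rows --rows '[{"grip": 0.68,"dx": 0.18,"dy": 0,"dz": 0,"wx": 0,"wy": 0,"wz": -1},{"grip": 0.68,"dx": 0.36,"dy": -0.01,"dz": 0,"wx": 0,"wy": 0,"wz": -2}]'

```text
t: 13.38
position: [0.5966, -0.0345, 0.1607]
tcp_rot: [-0.0, 0.992, -0.13, 0.0]
force: [-3.6, -2.0, 0.2]
width: 0.0281
```

Run:
```python
from h import *
st();C=np.array([.6235,.0655]);pol(C)
```

```text
t 13.38 p [ 0.5966 -0.0345  0.1607] psi -14.93 F [-3.6 -2.   0.2] w 0.0281 q [-0.17  0.44  1.61  0.    1.09  0.09]
r 0.1035 a 255.0 psi-90 255.1 Frad 2.9 Ftan -3.0 M [-0.27  0.56  0.02]
```

send_rows --rows '[{"grip": 0.68,"dx": 0.18,"dy": 0,"dz": 0,"wx": 0,"wy": 0,"wz": -1},{"grip": 0.68,"dx": 0.36,"dy": -0.01,"dz": 0,"wx": 0,"wy": 0,"wz": -2}]'

```text
t: 13.62
position: [0.6001, -0.0353, 0.1607]
tcp_rot: [-0.0, 0.994, -0.113, 0.0]
force: [-2.5, -2.3, 0.3]
width: 0.0284
```

Run:
```python
from h import *
st();C=np.array([.6235,.0655]);pol(C)
```

```text
t 13.62 p [ 0.6001 -0.0353  0.1607] psi -12.93 F [-2.5 -2.3  0.3] w 0.0284 q [-0.17  0.45  1.6   0.    1.09  0.05]
r 0.1035 a 256.9 psi-90 257.1 Frad 2.8 Ftan -1.9 M [-0.26  0.41 -0.06]
```

send_rows --rows '[{"grip": 0.68,"dx": 0.18,"dy": 0,"dz": 0,"wx": 0,"wy": 0,"wz": -1},{"grip": 0.68,"dx": 0.36,"dy": -0.01,"dz": 0,"wx": 0,"wy": 0,"wz": -2}]'

```text
t: 13.88
position: [0.6037, -0.036, 0.1607]
tcp_rot: [-0.0, 0.995, -0.095, 0.0]
force: [-3.6, -2.4, 0.7]
width: 0.0282
```

Run:
```python
from h import *
st();C=np.array([.6235,.0655]);pol(C)
p,d=snap('scene','s8');handle('scene',d,C)
```

```text
t 13.88 p [ 0.6037 -0.036   0.1607] psi -10.93 F [-3.6 -2.4  0.7] w 0.0282 q [-0.17  0.45  1.6   0.    1.09  0.02]
r 0.1035 a 258.9 psi-90 259.1 Frad 3.1 Ftan -3.1 M [-0.27  0.54  0.04]
scene 200 world ang -97.2 rmax 0.117
0.06 81 zmed/max 0.1714 0.1785 mean xy [ 0.6131 -0.0048]
0.085 109 zmed/max 0.1714 0.1986 mean xy [ 0.6121 -0.0284]
0.11 10 zmed/max 0.1585 0.1946 mean xy [ 0.6179 -0.0466]
```

send_rows --rows '[{"grip": 0.68,"dx": 0.18,"dy": 0,"dz": 0,"wx": 0,"wy": 0,"wz": -1},{"grip": 0.68,"dx": 0.36,"dy": -0.01,"dz": 0,"wx": 0,"wy": 0,"wz": -2}]'

```text
t: 14.18
position: [0.6072, -0.0365, 0.1607]
tcp_rot: [-0.0, 0.997, -0.078, 0.0]
force: [-3.4, -1.8, 0.7]
width: 0.0283
```

Run:
```python
from h import *
st();C=np.array([.6235,.0655]);pol(C)
```

```text
t 14.18 p [ 0.6072 -0.0365  0.1607] psi -8.93 F [-3.4 -1.8  0.7] w 0.0283 q [-0.17  0.46  1.59  0.    1.1  -0.02]
r 0.1033 a 260.9 psi-90 261.1 Frad 2.3 Ftan -3.1 M [-0.18  0.38  0.05]
```

send_rows --rows '[{"grip": 0.68,"dx": 0.18,"dy": 0,"dz": 0,"wx": 0,"wy": 0,"wz": -1},{"grip": 0.68,"dx": 0.36,"dy": 0,"dz": 0,"wx": 0,"wy": 0,"wz": -2}]'

```text
t: 14.42
position: [0.6109, -0.037, 0.1607]
tcp_rot: [-0.0, 0.998, -0.06, 0.0]
force: [-2.7, -0.4, 0.4]
width: 0.0281
```

Run:
```python
from h import *
st();C=np.array([.6235,.0655]);pol(C)
```

```text
t 14.43 p [ 0.6109 -0.037   0.1607] psi -6.93 F [-2.7 -0.4  0.4] w 0.0281 q [-0.17  0.46  1.58  0.    1.1  -0.05]
r 0.1033 a 263.0 psi-90 263.1 Frad 0.7 Ftan -2.6 M [-0.18  0.4  -0.01]
```

send_rows --rows '[{"grip": 0.68,"dx": 0.18,"dy": 0,"dz": 0,"wx": 0,"wy": 0,"wz": -1},{"grip": 0.68,"dx": 0.36,"dy": 0,"dz": 0,"wx": 0,"wy": 0,"wz": -2}]'

```text
t: 14.68
position: [0.6146, -0.0374, 0.1609]
tcp_rot: [-0.0, 0.999, -0.043, 0.0]
force: [-1.8, 0.2, 2.4]
width: 0.0279
```

Run:
```python
from h import *
st();C=np.array([.6235,.0655]);pol(C)
```

```text
t 14.68 p [ 0.6146 -0.0374  0.1609] psi -4.94 F [-1.8  0.2  2.4] w 0.0279 q [-0.17  0.47  1.57  0.    1.1  -0.09]
r 0.1033 a 265.1 psi-90 265.1 Frad -0.1 Ftan -1.8 M [ 0.04  0.32 -0.03]
```

Run:
```python
from h import *
st();C=np.array([.6235,.0655]);pol(C)
p,d=snap('scene','s9');handle('scene',d,C);crop('s9','s9a',210,160,390,290,4.2)
```

```text
t 14.68 p [ 0.6146 -0.0374  0.1609] psi -4.94 F [-1.8  0.2  2.4] w 0.0279 q [-0.17  0.47  1.57  0.    1.1  -0.09]
r 0.1033 a 265.1 psi-90 265.1 Frad -0.1 Ftan -1.8 M [ 0.04  0.32 -0.03]
scene 174 world ang -90.3 rmax 0.111
0.06 83 zmed/max 0.1715 0.1802 mean xy [ 0.6206 -0.0056]
0.085 88 zmed/max 0.1708 0.1972 mean xy [ 0.6248 -0.0286]
0.11 3 zmed/max 0.1499 0.1548 mean xy [ 0.6379 -0.0443]
```

View pics/s9a.png

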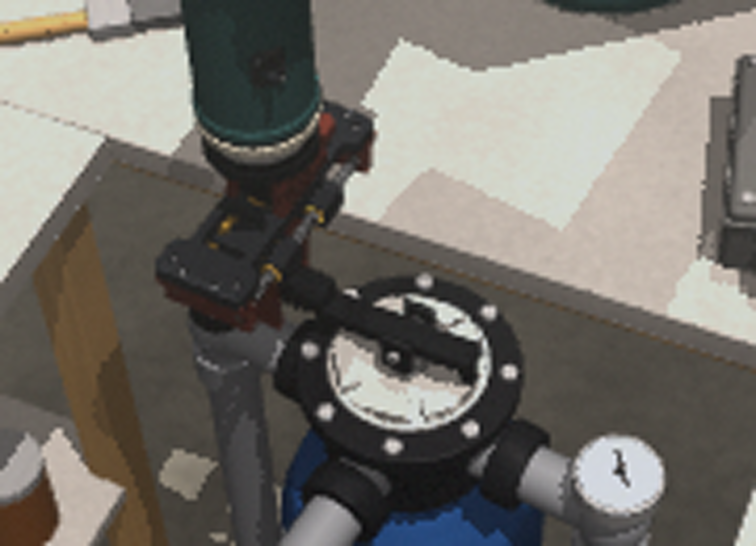

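send_rows --rows '[{"grip": 0.68,"dx": 0,"dy": 0,"dz": 0,"wx": 0,"wy": 0,"wz": 0}]'

```text
t: 14.85
position: [0.6148, -0.0375, 0.1609]
tcp_rot: [-0.0, 0.999, -0.044, 0.001]
force: [-1.4, -0.1, 0.4]
width: 0.028
```

Run:
```python
from h import *
st();C=np.array([.6235,.0655]);pol(C)
p,d=snap('scene','s10');handle('scene',d,C)
```

```text
t 14.85 p [ 0.6148 -0.0375  0.1609] psi -5.0 F [-1.4 -0.1  0.4] w 0.028 q [-0.17  0.47  1.57  0.    1.1  -0.09]
r 0.1034 a 265.2 psi-90 265.0 Frad 0.2 Ftan -1.4 M [ 0.03  0.09 -0.01]
scene 167 world ang -89.6 rmax 0.11
0.06 86 zmed/max 0.1727 0.1799 mean xy [ 0.6208 -0.006 ]
0.085 80 zmed/max 0.1701 0.1981 mean xy [ 0.6276 -0.0292]
0.11 1 zmed/max 0.1517 0.1517 mean xy [ 0.6389 -0.0437]
```

send_rows --rows '[{"grip": 0.68,"dx": 0.09,"dy": 0,"dz": 0,"wx": 0,"wy": 0,"wz": -0.5},{"grip": 0.68,"dx": 0.2,"dy": 0,"dz": 0,"wx": 0,"wy": 0,"wz": -1}]'

```text
t: 15.15
position: [0.616, -0.0376, 0.1606]
tcp_rot: [-0.0, 0.999, -0.035, -0.0]
force: [-2.0, 0.9, 1.4]
width: 0.0283
```

Run:
```python
from h import *
st();C=np.array([.6235,.0655]);pol(C)
p,d=snap('scene','s11');handle('scene',d,C)
```

```text
t 15.15 p [ 0.616  -0.0376  0.1606] psi -3.97 F [-2.   0.9  1.4] w 0.0283 q [-0.17  0.47  1.57  0.    1.11 -0.1 ]
r 0.1033 a 265.9 psi-90 266.0 Frad -0.8 Ftan -2.1 M [ 0.12  0.38 -0.01]
scene 169 world ang -88.8 rmax 0.11
0.06 88 zmed/max 0.1722 0.1774 mean xy [ 0.6221 -0.0062]
0.085 80 zmed/max 0.1687 0.1925 mean xy [ 0.6285 -0.0293]
0.11 1 zmed/max 0.1558 0.1558 mean xy [ 0.6383 -0.0436]
```

send_rows --rows '[{"grip": 0.68,"dx": 0.09,"dy": 0,"dz": 0,"wx": 0,"wy": 0,"wz": -0.5},{"grip": 0.68,"dx": 0.2,"dy": 0,"dz": 0,"wx": 0,"wy": 0,"wz": -1}]'

```text
t: 15.45
position: [0.6181, -0.0378, 0.1607]
tcp_rot: [-0.0, 1.0, -0.026, -0.0]
force: [-2.0, 1.3, 1.3]
width: 0.0281
```

Run:
```python
from h import *
st();C=np.array([.6235,.0655]);pol(C)
```

```text
t 15.45 p [ 0.6181 -0.0378  0.1607] psi -2.96 F [-2.   1.3  1.3] w 0.0281 q [-0.17  0.47  1.56  0.    1.11 -0.12]
r 0.1035 a 267.0 psi-90 267.0 Frad -1.2 Ftan -2.1 M [ 0.02  0.23 -0.02]
```

send_rows --rows '[{"grip": 0.68,"dx": 0.09,"dy": 0,"dz": 0,"wx": 0,"wy": 0,"wz": -0.5},{"grip": 0.68,"dx": 0.25,"dy": 0,"dz": 0,"wx": 0,"wy": 0,"wz": -1.3}]'

```text
t: 15.7
position: [0.6211, -0.0381, 0.1607]
tcp_rot: [0.0, 1.0, -0.014, 0.0]
force: [-1.3, 0.9, 0.5]
width: 0.0281
```

Run:
```python
from h import *
st();C=np.array([.6235,.0655]);pol(C)
```

```text
t 15.7 p [ 0.6211 -0.0381  0.1607] psi -1.65 F [-1.3  0.9  0.5] w 0.0281 q [-0.17  0.47  1.56  0.    1.11 -0.14]
r 0.1037 a 268.7 psi-90 268.4 Frad -0.9 Ftan -1.4 M [ 0.02  0.12 -0.05]
```

send_rows --rows '[{"grip": 0.68,"dx": 0.1,"dy": 0,"dz": 0,"wx": 0,"wy": 0,"wz": -0.7},{"grip": 0.68,"dx": 0.25,"dy": 0,"dz": 0,"wx": 0,"wy": 0,"wz": -1.5}]'

```text
t: 15.95
position: [0.6233, -0.0381, 0.1607]
tcp_rot: [-0.0, 1.0, -0.001, -0.0]
force: [-1.6, 0.2, 1.2]
width: 0.0282
```

Run:
```python
from h import *
st();C=np.array([.6235,.0655]);pol(C)
p,d=snap('scene','s12');handle('scene',d,C);crop('s12','s12a',240,200,370,300,6)
p,d=snap('top','t12');handle('top',d,C);crop('t12','t12a',260,120,380,210,6)
```

```text
t 15.95 p [ 0.6233 -0.0381  0.1607] psi -0.15 F [-1.6  0.2  1.2] w 0.0282 q [-0.17  0.48  1.55  0.    1.11 -0.17]
r 0.1036 a 269.9 psi-90 269.9 Frad -0.2 Ftan -1.6 M [-0.04  0.11 -0.04]
scene 150 world ang -85.1 rmax 0.105
0.06 94 zmed/max 0.1787 0.1883 mean xy [ 0.6273 -0.0056]
0.085 56 zmed/max 0.1705 0.1991 mean xy [ 0.6353 -0.028 ]
top 12 world ang -89.6 rmax 0.072
0.06 12 zmed/max 0.1793 0.1832 mean xy [ 6.239e-01 -2.000e-04]
```

View pics/s12a.png

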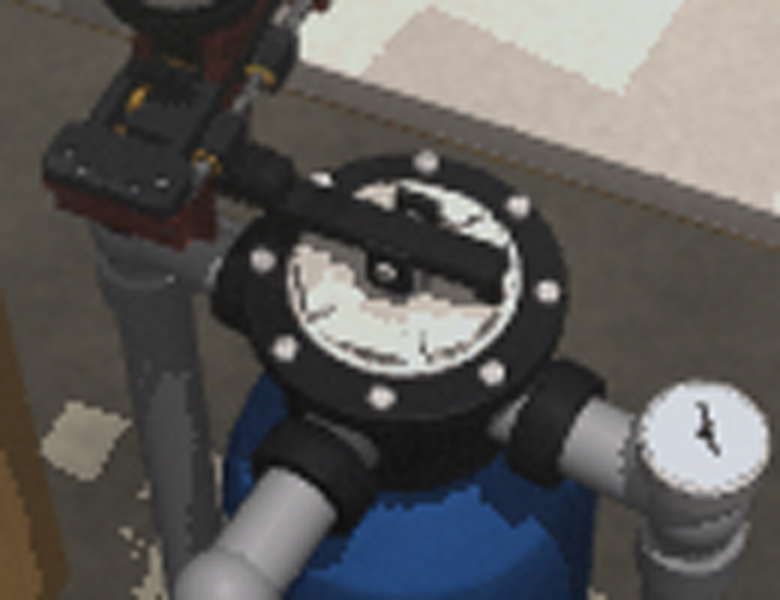

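View pics/t12a.png

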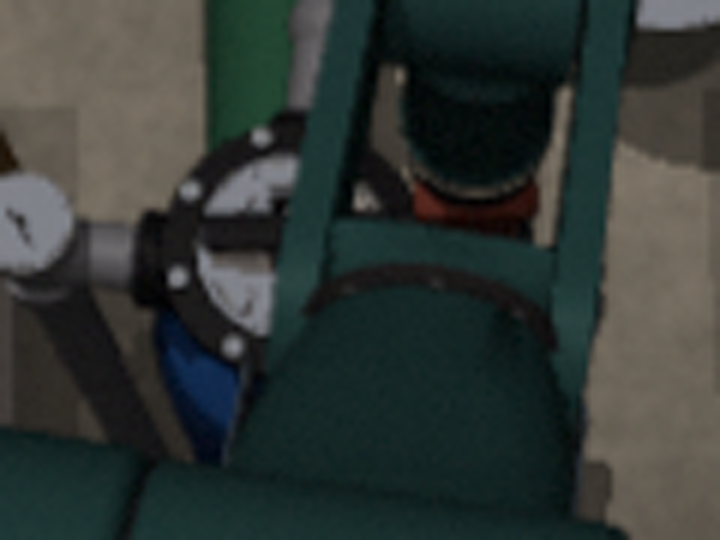

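send_rows --rows '[{"grip": 0.6,"dx": 0,"dy": 0,"dz": 0,"wx": 0,"wy": 0,"wz": 0},{"grip": 0.3,"dx": 0,"dy": 0,"dz": 0,"wx": 0,"wy": 0,"wz": 0},{"grip": 0,"dx": 0,"dy": 0,"dz": 0,"wx": 0,"wy": 0,"wz": 0},{"grip": 0,"dx": 0,"dy": 0,"dz": 0,"wx": 0,"wy": 0,"wz": 0},{"grip": 0,"dx": 0,"dy": 0,"dz": -4,"wx": 0,"wy": 0,"wz": 0},{"grip": 0,"dx": 0,"dy": 0,"dz": -10,"wx": 0,"wy": 0,"wz": 0},{"grip": 0,"dx": 0,"dy": 0,"dz": -12,"wx": 0,"wy": 0,"wz": 0},{"grip": 0,"dx": 0,"dy": 0,"dz": -12,"wx": 0,"wy": 0,"wz": 0}]'

```text
t: 17.05
position: [0.6244, -0.0383, 0.2828]
tcp_rot: [0.0, 1.0, -0.002, 0.002]
force: [0.1, 0.4, -1.3]
width: 0.0876
```

Run:
```python
from h import *
st();C=np.array([.6235,.0655]);pol(C)
p,d=snap('scene','s13');handle('scene',d,C);crop('s13','s13a',230,180,370,300,5)
```

```text
t 17.05 p [ 0.6244 -0.0383  0.2828] psi -0.2 F [ 0.1  0.4 -1.3] w 0.0876 q [-0.17  0.37  1.41  0.    1.36 -0.17]
r 0.1038 a 270.5 psi-90 269.8 Frad -0.4 Ftan 0.1 M [-0.1  -0.1   0.02]
scene 244 world ang -87.8 rmax 0.136
0.06 96 zmed/max 0.1788 0.1866 mean xy [ 0.6274 -0.0059]
0.085 79 zmed/max 0.1804 0.1862 mean xy [ 0.6271 -0.0321]
0.11 69 zmed/max 0.1799 0.1852 mean xy [ 0.6269 -0.0557]
```

View pics/s13a.png

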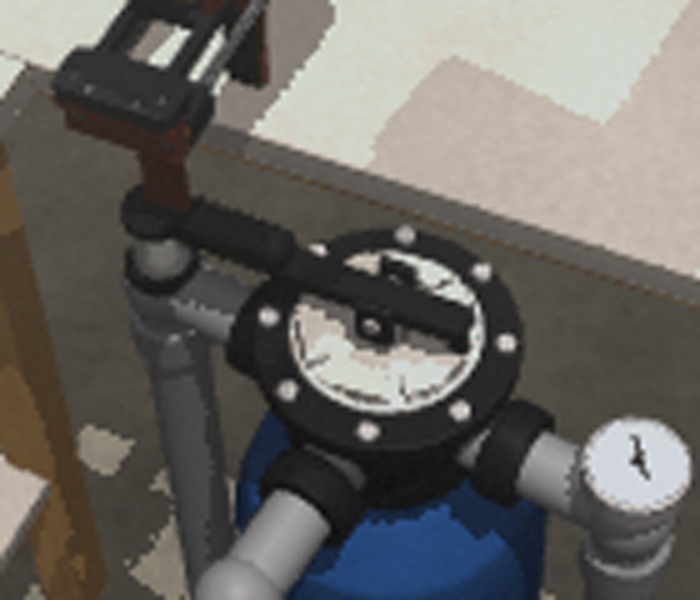

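send_rows --rows '[{"grip": 0,"dx": -6,"dy": 0,"dz": -4,"wx": 0,"wy": 0,"wz": 0},{"grip": 0,"dx": -12,"dy": 5,"dz": -4,"wx": 0,"wy": 0,"wz": 0},{"grip": 0,"dx": -15,"dy": 11,"dz": -4,"wx": 0,"wy": 0,"wz": 0},{"grip": 0,"dx": -18,"dy": 16,"dz": -4,"wx": 0,"wy": 0,"wz": 0},{"grip": 0,"dx": -20,"dy": 21,"dz": -4,"wx": 0,"wy": 0,"wz": 0},{"grip": 0,"dx": -20,"dy": 26,"dz": -4,"wx": 0,"wy": 0,"wz": 0},{"grip": 0,"dx": -20,"dy": 26,"dz": -4,"wx": 0,"wy": 0,"wz": 0}]'

```text
t: 17.98
position: [0.421, -0.3007, 0.3186]
tcp_rot: [-0.0, 1.0, -0.004, -0.001]
force: [-0.4, 0.7, 0.7]
width: 0.0879
```

Run:
```python
from h import *
st();C=np.array([.6235,.0655])
for n in('scene','top'):
    p,d=snap(n,n+'14');handle(n,d,C)
    P,m=cloud(n,d)
    k=m&(abs(P[...,0]-.48)<.06)&(abs(P[...,1]-.383)<.04)&(P[...,2]>.112)
    print('ball',k.sum(),P[k].mean(0))
crop('top14','t14a',240,110,400,220,5)
```

```text
t 17.98 p [ 0.421  -0.3007  0.3186] psi -0.49 F [-0.4  0.7  0.7] w 0.0879 q [-0.75  0.18  1.58 -0.    1.38 -0.74]
scene 251 world ang -88.0 rmax 0.136
0.06 93 zmed/max 0.179 0.1858 mean xy [ 0.6273 -0.006 ]
0.085 80 zmed/max 0.1805 0.1858 mean xy [ 0.6268 -0.0317]
0.11 78 zmed/max 0.1807 0.1854 mean xy [ 0.6265 -0.0561]
ball 63 [0.51227914 0.38276553 0.13284278]
top 167 world ang -93.5 rmax 0.134
0.06 54 zmed/max 0.1791 0.1884 mean xy [ 0.6178 -0.0062]
0.085 59 zmed/max 0.1799 0.1896 mean xy [ 0.6179 -0.0317]
0.11 54 zmed/max 0.1796 0.1864 mean xy [ 0.6167 -0.0568]
ball 48 [0.50379374 0.38267292 0.13208261]
```

View pics/t14a.png

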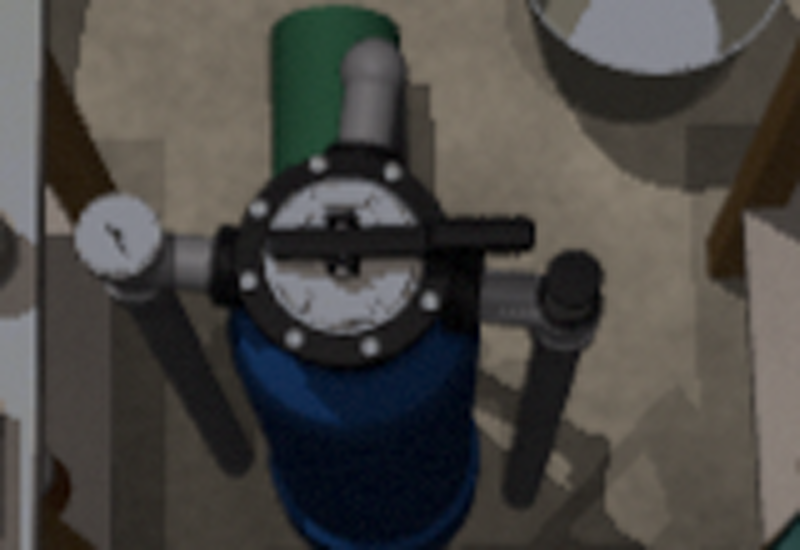

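View pics/scene14.png

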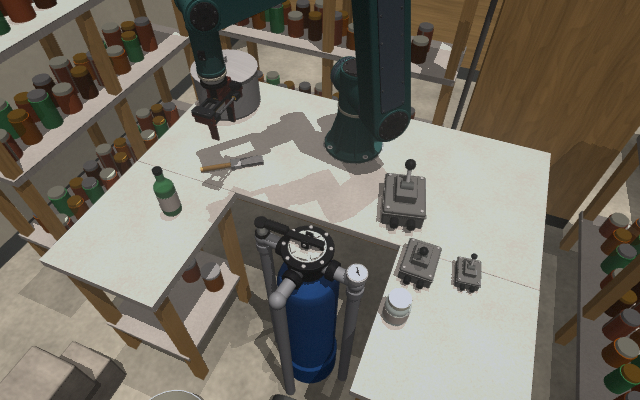

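```bash
python3 -c "
from h import *
print(ctrl.finish_job())"
```

```text
the job is handed in; nothing more can be done
None
```

The water filter is on backwash, with the pump switched off before the valve was touched. I handed the job in at about 18 s of the 61 s allowed.

- **Pump:** I pushed the toggle of the middle-sized box over to its +x side until it met the stop. The force rose to about 10 N with no further movement. Both cameras later showed the ball moved about 50 mm, to the off side.
- **Swing:** I gripped the handle, pressed it down to about 0.15 rad with about 11 N, and swung it anticlockwise, the shorter way. The sideways force stayed below about 8 N.
- **Notch:** Just before the sight glass I loosened the grip so the tongue rested on the ring. I then moved the handle in 1–2° steps with 1.5–4 N until it sprang up. This was about 7° past the sight glass direction, within the 12° the ring may be off.
- **Last checks:** The grip's top face lies level at 180–181 mm, against 181 mm when locked and 168–172 mm measured at the start on the ring. The fingers are clear of everything and the jar, bottle and brush look unmoved.

- **Where the checks disagreed:** The two cameras differed by about 5° on the final handle angle, and the tool's own position fell between them. The first camera heights as the tongue dropped were unclear because the gripper hid the grip. Only the views after I released it settled that it was up.
- **What I did not test:** I did not push the locked handle sideways to prove the lock.

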